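# Release the cheese press: flip the ratchet's direction lever, then loosen the screw

## Task

The screw of the small cheese press is tight, and the ratchet handle fitted on top of it is still set to tighten. Flip the direction lever on the ratchet's round head fully over to the loosening side (its free end to the left as you look from the handle's end towards the head), then swing the handle anticlockwise, seen from above, by 60 degrees or a little more so that the screw backs off, and let go.

Things in the scene. Friction and masses are not known exactly. Their poses are not given: they have to be found in the camera images.
- ratchet_axis (a point): Point on the press screw's vertical axis, on the flat top of the ratchet's round steel head (68 mm diameter), 166 mm above the worktop. Turns with the handle: x axis from the screw axis along the handle to its end, z up. The press is fixed: wooden frame, base board 160 x 200 mm, cross beam 180 mm long centred on the axis, beam top at 118 mm, post nuts up to 128 mm.
- handle_grip (a point): Middle of the black rubber grip of the ratchet's straight level handle, 130 mm from the screw axis, 154 mm above the worktop. Grip 24 mm wide, 22 mm high, from 90 to 195 mm from the axis; only the worktop lies below it there. x axis along the handle to its end, y across it to the anticlockwise side, z up. Swinging takes about 2 N freewheeling, about 4 N turning the screw.
- lever_tip (a point): Centre of the upright tab at the free end of the dark steel direction lever on the head: 20 mm long, 10 wide, from 2 to 26 mm above the head's top (this point 14 mm). The lever pivots on a vertical pin on the handle's centre line, 36 mm from the axis, and points back over the head's centre; tab 34 mm from the pin. x axis from tab to pin. Needs about 2 N sideways; beyond mid-way a spring snaps it.
- lever (a joint): Direction lever, rad: -0.4 = tighten (start; tab on the +y side of the handle's centre line), +0.4 = loosen (tab on the -y side: left, seen from the handle's end; 26 mm across). On tighten, anticlockwise swings freewheel and clockwise is blocked by the tight screw; on loosen, anticlockwise turns the screw after up to 0.5 rad of slack and clockwise freewheels.
- screw (a joint): Angle of the press's screw, rad, 0 = tight at the start, grows anticlockwise seen from above as it is loosened (up to 2.6). It stays where it is left.

How it is judged:
By the outcome, as a careful person would: the job done as asked, in the order asked, and still so for the second after the job is handed in, with the robot touching nothing.
It also fails if it takes over 51 s, if anything falls off the work surface, if the arm or the gripper's body presses on something with over 40 N, if the wrist force passes 120 N, or if a joint passes its speed limit or range.

## Robot

A 7-joint arm with a two-finger parallel gripper is mounted at the origin on a cart in front of the work surface, level with it; the furniture and walls round the work are solid. World frame = base frame: x ahead of the robot, y to its left, z up, the work surface at z = 0. Lengths are in mm, angles in degrees, forces in N, time in s.
With the tool pointing down it reaches from about 400 to 900 mm from the base axis. Payload 5.5 kg.
Tool frame: the origin (TCP) lies at the centre of the arm's flange, where the gripper is bolted on; the fingertips stand 173 mm ahead of it and the grasp point (between the pads) lies bot.grip_point_offset ahead of it (bot.grip_point_offset is the distance from the TCP to the grasp point, in mm); z points along the fingers, y is the line along which they close (so a half turn about z gives the same grasp; the last joint's range is limited). The gripper opens to 85 mm and grips with 20 to 120 N. Pads are 22 mm wide; open, the fingers measure 114 mm over their backs; the gripper's body (76 mm by 85 mm) begins 54 mm behind the grasp point. The pads swing forward as they close: fully open they stand 13 mm farther back than shut.
Start: joints at [89.393, 28.699, -24.465, 88.831, 12.651, 65.22, -12.049], TCP at [175.782, -625.777, 404.71] pointing down, gripper open.
Joint ranges: [-164.97, 164.97], [-17.58, 116.51], [-87.97, 89.64], [11.32, 138.91], [-80.73, 260.73], [10.89, 115.49], [-147.41, 147.41]. Speed limits (degrees/s): [147.25, 147.25, 180, 180, 180, 180, 180].

## Interface

Orientations are given as [roll, pitch, yaw] about the fixed x, y, z axes, in that order (R = Rz(yaw) Ry(pitch) Rx(roll)).
In Python, from rig import bot gives the robot as it stands.
- The arm moves only by the tool apply_moves, never from a script. Its argument "steps" is one flat list of numbers, 5 for each row, row after row: the shift along the world's x, y, z in mm, then the turn about the world's z in degrees, then the opening, from 0 (shut) to 1 (fully open). A call has 1 to 10 rows; each row is the pose to reach, as a shift and turn from the pose commanded when the call began; what a row does not reach only later rows make up. A row lasts 1/8 s, in which the tool goes at most 62.5 mm and 10.7 degrees, less where a joint would pass 70% of its speed; a pose out of reach is approached as far as the arm can. A call with a gripper value outside its range is refused whole. The fingers move at their own pace and stop on an object; "grip_force" is the grip in N (left out, the last holds). Time passes only in rows, so rows that repeat a pose let the fingers close. It gives the time, the measured TCP pose, the force, the opening and the grip force at its end, in the units of the state.
- bot.read_state(): the state, without advancing time (a new reading comes with each control period).
- bot.camera(name): name is "scene" or "side" or "wrist"; returns (picture, depth): 384x512x3 uint8, blue, green, red; 384x512 float32, mm along the optical axis (not along the pixel's ray), 0 where there is no reading.
- bot.camera_params(name): a dict with "K" (3x3 intrinsics, pixels), "R" (3x3) and "t" (3): a world point X has camera coordinates R X + t. Camera axes: x right, y down, z forward; pixel columns grow to the right and rows downward; lengths in mm; the calibration is good to about 2 mm. A picture is of the moment at which its call begins: read the wrist's pose just before it. camera_params takes no time and is no camera call; for the wrist camera it gives the pose at the moment of the call.
- bot.job_done(): hands the job in; it is judged then, once.
The state is a dict: "t": time; "q": joint angles; "joint_vel": joint speeds; "joint_torque": joint torques, N m; "position": TCP position; "eef_rot": TCP orientation; "ft_force": force on the tool from outside, world axes, zero at the start; "wrist_torque": the same for the moment, N m; "width": opening from 0.0 (shut) to 1.0 (fully open); "grasp_force": force on a finger pad.
Only numpy, scipy, OpenCV 4.12 (cv2) and the standard library are available. Lean on these libraries where they do the work, as an engineer would, in place of code of your own. Each camera call takes 0.05 s, during which the arm holds its last target. There are 200 camera calls.

## Working session

There is one attempt and no reset: what is moved stays moved. The work goes in short steps, Python scripts to look and compute and a tool call to move; the robot and the scene stay as the last step left them, time stands still between calls to the robot, and variables do not carry over. Pictures are saved under pics/ and viewed, at most 10 in all, crops included, and the job is handed in when it is done.

Besides the shell and the picture viewer there is one more tool, called after "Emit:" in YAML: its name, and indented under it one key for each argument. apply_moves: Moves the arm, as the interface text tells. Its arguments: {"type":"object","properties":{"steps":{"type":"array"},"grip_force":{"type":"number"}},"required":["steps"]}

```bash
mkdir -p pics; cat > h.py <<'E'
import numpy as np, cv2
from rig import bot
def cloud(n):
    im,d=bot.camera(n); p=bot.camera_params(n)
    K,R,t=map(np.array,(p["K"],p["R"],p["t"]))
    v,u=np.mgrid[:384,:512]
    c=np.stack([(u-K[0,2])/K[0,0]*d,(v-K[1,2])/K[1,1]*d,d],-1)
    X=(c-t.reshape(3))@R; X[d<=0]=np.nan
    return im,X
E
python3 - <<'E'
from h import *
s=bot.read_state(); print(s["t"],s["position"],s["eef_rot"],s["ft_force"],s["width"],bot.grip_point_offset)
a=[]
for n in("scene","side"):
    im,X=cloud(n); np.savez("%s.npz"%n,im=im,X=X); a.append(im)
    z=X[...,2]; m=(abs(z-166)<4); print(n,m.sum(),np.nanmedian(X[m],0),bot.camera_params(n)["t"])
cv2.imwrite("pics/a.png",a[0]);cv2.imwrite("pics/b.png",a[1])
E
```

```text
0.0 [ 175.61740563 -625.45240149  403.66858023] [-1.79890115e+02 -3.79075099e-03  1.56925746e+01] [-0.54638488 -0.33837817 -0.14338548] 0.9995985743337255 154.70000000000002
scene 1782 [565.90746993 353.30356559 165.38597878] [-399.74069676  415.41436428  588.72355043]
side 1907 [569.10481364 394.21306527 165.26284305] [-549.45062062  256.08822164  637.19300538]
```

View pics/a.png

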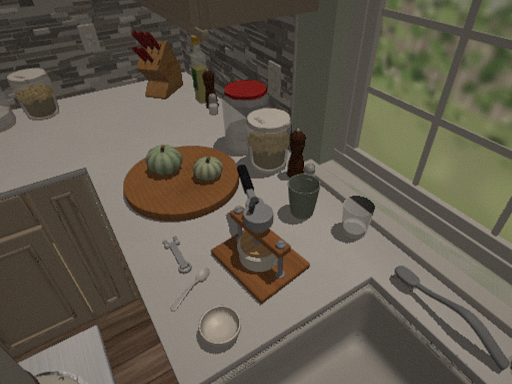

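View pics/b.png

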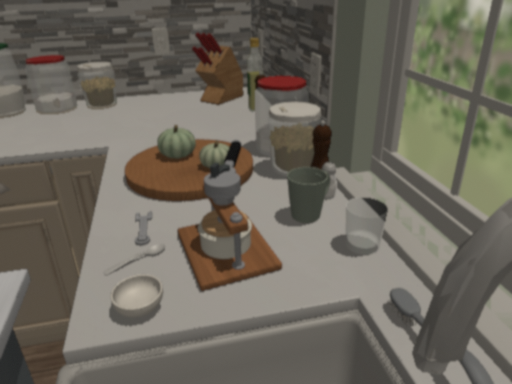

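The scene view shows the ratchet head at about (259,217) with its dark grip up to (245,170). The side view shows the head at (222,187) and the grip at (233,155). The jars and pumpkins stand around the grip end.

```bash
python3 - <<'E'
import numpy as np,cv2
for n,(hu,hv),(gu,gv) in(("scene",(259,217),(246,180)),("side",(222,187),(233,155))):
    f=np.load(n+".npz");im,X=f["im"],f["X"]
    H=X[hv-25:hv+25,hu-25:hu+25].reshape(-1,3); C=im[hv-25:hv+25,hu-25:hu+25].reshape(-1,3)
    m=abs(H[:,2]-166)<3; P=H[m]
    c,r=cv2.minEnclosingCircle(P[:,:2].astype(np.float32)); print(n,"head",m.sum(),np.median(P,0),c,r)
    m=(H[:,2]>174)&(H[:,2]<200); print(" above",m.sum(),np.round(np.median(H[m],0)), np.round(H[m][:12]))
    G=X[gv-22:gv+25,gu-18:gu+18].reshape(-1,3);C=im[gv-22:gv+25,gu-18:gu+18].reshape(-1,3)
    m=(C.max(1)<60)&(abs(G[:,2]-160)<9);P=G[m]
    b=cv2.fitLine(P[:,:2].astype(np.float32),cv2.DIST_HUBER,0,.01,.01).ravel();print(" grip",m.sum(),P.mean(0),b,P.min(0),P.max(0))
    # neighbours: everything above 100 by 60mm cell
    Q=X.reshape(-1,3);Q=Q[(Q[:,2]>60)]
    h={}
    for q in Q:
        k=(int(q[0]//50*50),int(q[1]//50*50)); h.setdefault(k,[]).append(q[2])
    print({k:int(max(v)) for k,v in sorted(h.items()) if len(v)>8 and 350<k[0]<900 and -50<k[1]<700})
im=np.load("scene.npz")["im"][150:300,170:330]
im2=np.load("side.npz")["im"][130:280,150:310]
cv2.imwrite("pics/c.png",cv2.resize(np.hstack([im,im2]),None,fx=2.5,fy=2.5,interpolation=2))
E
```

```text
scene head 481 [533.93719286 111.40323194 165.32753   ] (537.5365600585938, 123.72587585449219) 44.773685455322266
 above 61 [520. 118. 188.] [[545. 157. 174.]
 [553. 147. 175.]
 [541. 151. 174.]
 [545. 148. 175.]
 [539. 148. 175.]
 [548. 140. 176.]
 [525. 131. 191.]
 [526. 129. 191.]
 [528. 128. 191.]
 [531. 128. 190.]
 [542. 143. 174.]
 [523. 128. 190.]]
 grip 244 [575.33104824 245.00731149 163.11419018] [3.1984365e-01 9.4747037e-01 5.7535150e+02 2.4529387e+02] [541.76822989 139.01629935 154.05452206] [602.66582775 302.88108991 167.72177942]
{(400, 500): 99, (400, 550): 104, (400, 600): 102, (450, 50): 77, (450, 100): 163, (450, 500): 104, (450, 550): 123, (450, 600): 104, (500, 0): 132, (500, 50): 167, (500, 100): 192, (500, 150): 174, (500, 350): 539, (500, 400): 538, (500, 450): 530, (500, 500): 523, (500, 550): 514, (500, 600): 507, (500, 650): 499, (550, 0): 126, (550, 50): 166, (550, 100): 174, (550, 150): 172, (550, 200): 166, (550, 250): 166, (550, 350): 538, (550, 400): 536, (550, 450): 473, (550, 500): 473, (550, 550): 473, (550, 600): 473, (550, 650): 473, (600, 350): 53
[... 1658 characters left out ...]
 (650, 150): 105, (650, 200): 104, (700, 150): 106, (700, 200): 106, (700, 350): 147, (700, 400): 177, (700, 450): 177, (700, 550): 214, (700, 600): 214, (750, 0): 91, (750, 50): 91, (750, 100): 90, (750, 150): 105, (750, 200): 105, (750, 350): 176, (750, 400): 178, (750, 450): 178, (750, 500): 213, (750, 550): 214, (750, 600): 213, (750, 650): 213, (800, 0): 91, (800, 50): 91, (800, 100): 91, (800, 200): 78, (800, 250): 89, (800, 300): 158, (800, 350): 175, (800, 400): 175, (800, 450): 175, (800, 500): 214, (800, 550): 215, (800, 600): 214, (800, 650): 214, (850, 300): 445, (850, 350): 444, (850, 400): 442, (850, 450): 439, (850, 500): 437, (850, 550): 435, (850, 600): 432, (850, 650): 430}
```

View pics/c.png

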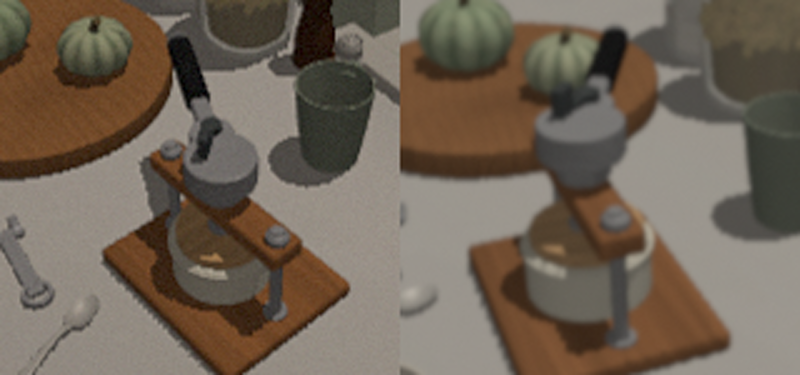

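The crop shows the lever tab leaning to the left (+y) side of the head, near (205,135) in the left half. The tab top measured at about (524,121,192) agrees with the axis at (535,112) and a handle angle of 71.3°. Before moving I'll check the saved clouds for tall obstacles along the path.

```bash
python3 - <<'E'
import numpy as np
for n in("scene","side"):
    Q=np.load(n+".npz")["X"].reshape(-1,3);Q=Q[(Q[:,2]>130)&(Q[:,1]<100)&(Q[:,0]<1000)&(Q[:,0]>0)]
    h={}
    for q in Q:h.setdefault((int(q[0]//100*100),int(q[1]//100*100)),[]).append(q[2])
    print({k:(int(min(v)),int(max(v)),len(v)) for k,v in sorted(h.items())})
E
```

```text
{(0, -100): (145, 239, 472), (0, 0): (130, 236, 238), (500, 0): (130, 167, 324), (900, -200): (130, 312, 502), (900, -100): (295, 501, 755), (900, 0): (130, 551, 2122)}
{(500, -500): (250, 265, 28), (500, -400): (250, 280, 242), (500, 0): (130, 166, 538), (600, -500): (248, 367, 4767), (600, -400): (250, 374, 3211), (900, -100): (295, 311, 326), (900, 0): (130, 457, 2279)}
```

Emit:
apply_moves:
  steps: [0, 0, 20, 0, 1, 40, 45, 20, 3, 1, 80, 90, 20, 6, 1]

```text
t: 0.48
position: [256.5, -535.3, 426.3]
eef_rot: [179.9, -0.0, 21.7]
ft_force: [1.5, -0.3, -0.0]
width: 1.002
grasp_force: 0.0
```

Emit:
apply_moves:
  steps: [22, 55, 0, 4, 1, 45, 110, 0, 8, 1, 67, 165, 0, 12, 1, 90, 220, 0, 16, 1, 112, 275, 0, 20, 1, 135, 330, 0, 24, 1, 157, 385, 0, 28, 1, 180, 440, 0, 32, 1, 202, 495, 0, 36, 1, 224, 550, 0, 40, 1]

```text
t: 1.72
position: [480.6, 15.9, 426.3]
eef_rot: [179.8, 0.0, 61.8]
ft_force: [2.3, -1.4, -0.4]
width: 0.998
grasp_force: 0.0
```

```bash
python3 -c "
from rig import bot
import numpy as np
s=bot.read_state();print(np.round(s['q'],1),s['position'],s['eef_rot'])"
```

```text
[ 44.1  14.8 -56.4 110.4  14.1  61.9 -46.3] [480.58658025  15.94799402 426.29841982] [1.79831731e+02 2.16327502e-02 6.17707190e+01]
```

Emit:
apply_moves:
  steps: [14, 35, 0, 3, 0.8, 29, 70, 0, 6, 0.6, 44, 105, 0, 9.6, 0.4, 44, 105, 0, 9.6, 0.4, 44, 105, 0, 9.6, 0.4]

```text
t: 2.35
position: [523.8, 118.9, 425.2]
eef_rot: [180.0, 0.0, 71.3]
ft_force: [0.1, 0.1, -0.3]
width: 0.396
grasp_force: 0.0
```

```bash
python3 - <<'E'
from h import *
s=bot.read_state();print(np.round(s['q'],1),s['position'],s['eef_rot'],s['width'])
im,X=cloud("wrist");z=X[...,2];np.savez("w.npz",im=im,X=X)
m=(z>183)&(z<198)&(np.hypot(X[...,0]-525,X[...,1]-121)<30);print(m.sum(),np.nanmedian(X[m],0),cv2.minAreaRect(X[m][:,:2].astype(np.float32)))
m=(abs(z-166)<3)&(np.hypot(X[...,0]-535,X[...,1]-112)<42);P=X[m];print(m.sum(),cv2.minEnclosingCircle(P[:,:2].astype(np.float32)))
cv2.imwrite("pics/d.png",im)
E
```

```text
[ 29.7  23.2 -57.  103.1  21.4  65.3 -53. ] [523.81165513 118.85471618 425.22934344] [1.79967433e+02 4.31865737e-02 7.12553976e+01] 0.3958483641595975
306 [525.00515663 124.59902864 190.95339888] ((524.56982421875, 123.42616271972656), (19.77525520324707, 9.934267044067383), 48.32889175415039)
3553 ((536.86572265625, 117.46238708496094), 36.680721282958984)
```

View pics/d.png

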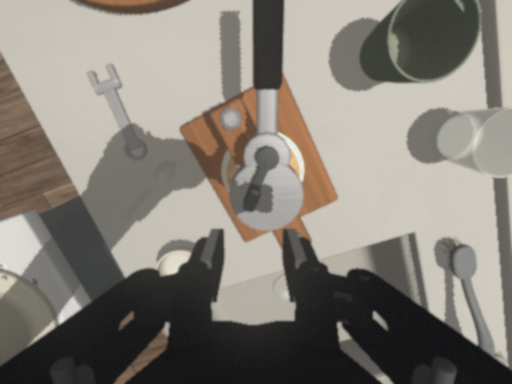

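The wrist view shows the lever on the head at (262,180), with the tab left of the handle line. The tab is measured at (524.6,123.4), 20 x 10 mm at 48°, which matches the tighten setting. The gripper will straddle it.

Emit:
apply_moves:
  steps: [1, 4, -25, 0, 0.4, 1, 4, -45, 0, 0.4, 1, 4, -60, 0, 0.4, 1, 4, -70, 0, 0.4, 1, 4, -77, 0, 0.4, 1, 4, -77, 0, 0.4]

```text
t: 3.15
position: [524.7, 123.2, 347.4]
eef_rot: [-180.0, 0.0, 71.3]
ft_force: [-0.4, 0.0, 0.9]
width: 0.398
grasp_force: 0.0
```

Emit:
apply_moves:
  steps: [5, -1.7, 0, 0, 0.4, 9, -3, 0, 0, 0.4, 12, -4, 0, 0, 0.4, 15, -5, 0, 0, 0.4, 18, -6, 0, 0, 0.4, 21, -7, 0, 0, 0.4, 24, -8, 0, 0, 0.4, 27, -9, 0, 0, 0.4, 30, -10, 0, 0, 0.4, 33, -11, 0, 0, 0.4]

```text
t: 4.4
position: [558.0, 112.2, 347.8]
eef_rot: [-180.0, -0.0, 71.3]
ft_force: [-4.1, 0.6, 1.2]
width: 0.402
grasp_force: 2.2
```

Emit:
apply_moves:
  steps: [-4, 1.3, 0, 0, 0.4, -6, 2, 0, 0, 0.4, -6, 2, 30, 0, 0.4, -30, 0, 78, 0, 0.4, -30, 0, 78, 0, 0.4, -30, 0, 78, 0, 0.4]

```text
t: 5.15
position: [527.7, 111.9, 425.6]
eef_rot: [179.9, 0.0, 71.3]
ft_force: [0.7, 0.3, -0.1]
width: 0.402
grasp_force: 0.0
```

```bash
python3 - <<'E'
from h import *
s=bot.read_state();print(np.round(s['q'],1),s['position'],s['eef_rot'])
im,X=cloud("wrist");z=X[...,2]
m=(z>183)&(z<198)&(np.hypot(X[...,0]-536,X[...,1]-115)<35);print(m.sum(),cv2.minAreaRect(X[m][:,:2].astype(np.float32)))
m=(im.max(2)<60)&(abs(z-163)<8)&(np.hypot(X[...,0]-536,X[...,1]-115)>88)&(np.hypot(X[...,0]-536,X[...,1]-115)<200)&(X[...,1]>150);P=X[m]
print(m.sum(),P.mean(0),cv2.fitLine(P[:,:2].astype(np.float32),cv2.DIST_HUBER,0,.01,.01).ravel())
cv2.imwrite("pics/e.png",im)
E
```

```text
[ 30.4  23.4 -56.9 102.8  21.5  65.5 -52.3] [527.65321561 111.87070479 425.60204792] [1.79948798e+02 4.37754181e-02 7.12695405e+01]
298 ((549.192626953125, 115.60102081298828), (9.994161605834961, 19.515701293945312), 4.8717803955078125)
2119 [573.68784134 229.69638508 163.73330385] [3.1448385e-01 9.4926280e-01 5.7374200e+02 2.2965559e+02]
```

View pics/e.png

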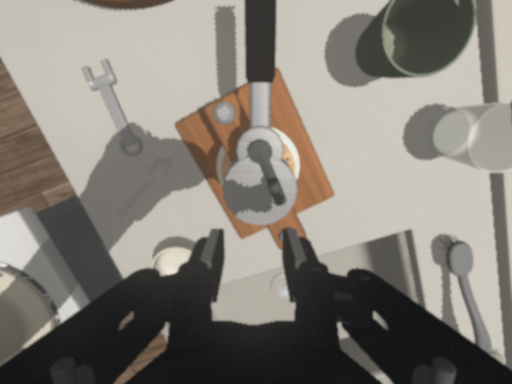

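Lever is now at +0.40 rad relative to the handle, fully on loosen; the picture shows the tab to the right of the handle line at (275,190). Next I'll straddle the grip.

Emit:
apply_moves:
  steps: [16, 40, 0, 0, 0.6, 32, 81, -20, 0, 0.6, 47, 122, -50, 0, 0.6, 47, 122, -80, 0, 0.6, 47, 122, -100, 0, 0.6, 47, 122, -115, 0, 0.6, 47, 122, -115, 0, 0.6]

```text
t: 6.08
position: [574.7, 233.2, 309.5]
eef_rot: [-179.9, 0.1, 71.2]
ft_force: [0.3, 0.3, 0.3]
width: 0.598
grasp_force: 0.0
```

```bash
python3 - <<'E'
from h import *
s=bot.read_state();print(np.round(s['q'],1),s['position'],s['eef_rot'],s['ft_force'])
p=np.array(s['position'][:2]);c=np.array([535.4,115]);d=p-c
for a in range(4,105,4):
    t=np.radians(a);print(a,np.round(np.array([[np.cos(t),-np.sin(t)],[np.sin(t),np.cos(t)]])@d-d,0))
E
```

```text
[ 10.   38.9 -49.   97.3  33.3  59.6 -69.1] [574.72252069 233.16075343 309.54945125] [-1.79917445e+02  8.69984483e-02  7.12202528e+01] [0.3484784  0.28287595 0.31467141]
4 [-8.  2.]
8 [-17.   4.]
12 [-25.   6.]
16 [-34.   6.]
20 [-43.   6.]
24 [-51.   6.]
28 [-60.   5.]
32 [-69.   3.]
36 [-77.   1.]
40 [-85.  -2.]
44 [-93.  -6.]
48 [-101.  -10.]
52 [-108.  -14.]
56 [-115.  -19.]
60 [-122.  -25.]
64 [-128.  -31.]
68 [-134.  -37.]
72 [-140.  -44.]
76 [-144.  -51.]
80 [-149.  -59.]
84 [-153.  -67.]
88 [-156.  -75.]
92 [-159.  -83.]
96 [-161.  -91.]
100 [-163. -100.]
104 [-163. -109.]
```

Emit:
apply_moves:
  steps: [-8, 2, 0, 4, 0.6, -17, 4, 0, 8, 0.6, -25, 6, 0, 12, 0.6, -34, 6, 0, 16, 0.6, -43, 6, 0, 20, 0.6, -51, 6, 0, 24, 0.6, -60, 5, 0, 28, 0.6, -69, 3, 0, 32, 0.6, -77, 1, 0, 36, 0.6, -85, -2, 0, 40, 0.6]

```text
t: 7.32
position: [491.4, 232.0, 312.4]
eef_rot: [179.7, 0.0, 111.3]
ft_force: [4.5, 2.0, -2.5]
width: 0.597
grasp_force: 2.2
```

```bash
python3 - <<'E'
from h import *
s=bot.read_state();print(np.round(s['q'],1),s['wrist_torque'])
im,X=cloud("side");cv2.imwrite("pics/f.png",im[50:300,60:360])
E
```

```text
[ 17.7  36.6 -60.9 108.3  38.   57.9 -38.6] [ 0.23818728 -0.76124002 -0.04703403]
```

View pics/f.png

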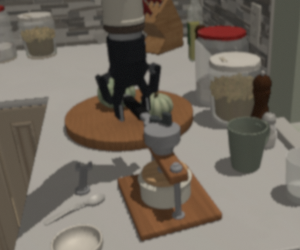

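The view shows the fingers straddling the handle as it swings, with nothing close by. The last joint has plenty of range left.

Emit:
apply_moves:
  steps: [-8, -4, 0, 4, 0.6, -16, -8, 0, 8, 0.6, -23, -12, 0, 12, 0.6, -30, -17, 0, 16, 0.6, -37, -23, 0, 20, 0.6, -43, -29, 0, 24, 0.6, -49, -35, 0, 28, 0.6, -55, -42, 0, 32, 0.6, -59, -49, 0, 36, 0.6, -59, -49, 0, 36, 0.6]

```text
t: 8.62
position: [431.4, 183.5, 311.9]
eef_rot: [179.9, 0.1, 147.2]
ft_force: [0.9, 2.8, 0.9]
width: 0.6
grasp_force: 1.2
```

Emit:
apply_moves:
  steps: [2, 3, 0, 0, 0.6, 5, 8, 0, 0, 0.6, 5, 8, 25, 0, 0.6, 5, 8, 65, 0, 0.6, 5, 8, 115, 0, 0.6, 5, -20, 120, 0, 0.6, 5, -20, 120, 0, 0.6]

```text
t: 9.5
position: [436.4, 161.7, 430.9]
eef_rot: [-179.9, 0.1, 147.1]
ft_force: [0.7, 0.3, -0.2]
width: 0.598
grasp_force: 0.0
```

```bash
python3 - <<'E'
from h import *
for n in("scene","wrist"):
    im,X=cloud(n);z=X[...,2];r=np.hypot(X[...,0]-535.4,X[...,1]-115)
    m=(z>183)&(z<198)&(r<35)
    if m.sum()>5: print(n,m.sum(),cv2.minAreaRect(X[m][:,:2].astype(np.float32)))
    m=(im.max(2)<60)&(abs(z-163)<7)&(r>88)&(r<200);P=X[m]
    if m.sum()>20:
        c=np.median(P,0);print(n,m.sum(),c,np.degrees(np.arctan2(c[1]-115,c[0]-535.4)),cv2.fitLine(P[:,:2].astype(np.float32),cv2.DIST_HUBER,0,.01,.01).ravel())
    cv2.imwrite("pics/g%s.png"%n,im)
print(bot.read_state()['ft_force'])
E
```

```text
scene 50 ((538.902587890625, 126.30127716064453), (10.80178165435791, 19.229372024536133), 81.23464965820312)
scene 382 [427.52845666 207.39062883 163.57913779] 139.42035826663098 [  0.72635746  -0.6873172  426.27167    206.29474   ]
wrist 218 ((540.7081909179688, 128.80633544921875), (9.879311561584473, 19.712175369262695), 70.2069091796875)
wrist 2746 [426.7156094  215.38154063 164.24859298] 137.27425096705005 [  0.72936565  -0.68412405 427.1805     214.949     ]
[ 0.75299579  1.28105598 -0.8381218 ]
```

View pics/gwrist.png

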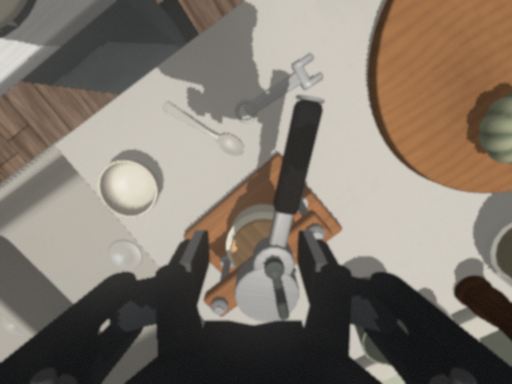

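The wrist view shows the handle at 136.8°, a swing of 65°, and the lever still on loosen (+0.41 rad). The gripper is well clear above.

```bash
python3 -c "
from rig import bot
print(bot.job_done())"
```

```text
the job is handed in; nothing more can be done
None
```

I flipped the direction lever fully to loosen and swung the handle about 65° anticlockwise. I then let go and handed the job in at about 9.6 s. The screw's own angle wasn't measured; slack of up to 29° would leave it turned at least 36°.

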